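# Load the last bush into the inspection carousel

### The job

Turn the inspection carousel (its blue pins are there to push on) until its empty nest lines up with the feed track, and let it come to rest. Then slide the brass bush along the track, without lifting it, fully home into that nest so its flange sits under the slotted plate, and turn the carousel until this bush stands squarely in front of the sensor's red pointer; leave everything at rest and do not disturb the cup, the box or the tape measure.

Things in the scene. Friction and masses are not known exactly. Their poses are not given: they have to be found in the camera images.
- base: Fixed blue round plinth, 270 mm diameter, 12 mm high, under the carousel, with a straight feed track along its -y (load_spot tells more). Origin: on the carousel axis at bench height; z up. All heights below are above the bench.
- carousel (a joint): Turn of the carousel about its vertical axis, rad, growing counter-clockwise seen from above; 0 when the empty nest points along the feed track (base -y). It turns either way by a full turn and more, against light friction (about 0.12 N m); pushed fast it coasts on a few degrees. Dark lower disc, 248 mm diameter, top at 26 mm; grey slotted plate over it, 230 mm diameter, from 35.5 to 41.5 mm high.
- hub (a point): Carousel axis at the slotted plate's top (41.5 mm high). A dark hub cap (48 mm diameter, top 53.5 mm high) covers it. The plate has three radial slots (nests) 120 degrees apart; two hold brass bushes fixed in place, 100 mm from the axis at +120 and -120 degrees from the empty nest, tops 68 mm high.
- pin_opposite (a point): Centre of the blue push pin opposite the empty nest, at plate top level (41.5 mm high); it turns with the carousel. The three pins are alike: upright, 12 mm diameter, tops 86.5 mm high, each on a dark collar (20 mm diameter, top 45.5 mm high), 65 mm from the axis, at 180, +60 and -60 degrees from the empty nest, midway between nests.
- nest (a point): The place in the empty nest where the bush's underside centre is when fully home: 100 mm from the carousel axis, on the lower disc's top (26 mm above the bench). It turns with the carousel. The nest is a radial slot 28 mm wide, open at the plate's rim (mouth flared to 40 mm), with a yellow dot just inward of it; its blind end stops the bush.
- load_spot (a point): Fixed point 100 mm from the carousel axis on the centre line of the feed track (26 mm above the bench): where the nest point is when the empty nest lines up with the track. The track runs outwards from 130 to 270 mm from the axis: floor 27 mm high with a white centre line, two guide rails 50 mm apart inside with tops 35 mm high, an end stop as high at 263 mm.
- bush: Loose brass flanged bush, 0.12 kg nominal, standing on the feed track between the guide rails: flange 44 mm diameter and 6 mm thick at the bottom, barrel 26 mm diameter above it, 42 mm high in all. Origin: centre of its underside; z up along the barrel. It slides inwards along the track, drops 1 mm onto the lower disc, and the flange passes under the slotted plate with 3.5 mm to spare above it.
- view_spot (a point): Fixed point in front of the sensor: 100 mm from the carousel axis, straight in line with the red pointer, 26 mm above the bench. The nest point is to come here at the end.
- sensor: Fixed orange sensor head on a dark stand at the carousel's rim, with a red pointer below its lens pointing at the carousel axis. Origin: on the carousel axis at bench height; the stand lies along its +x, from 129 mm (pointer tip, about 50 mm above the bench) to 212 mm from the axis, 60 mm wide, top 76 mm above the bench. It may stand at different places round the rim.
- mix_cup: Small pale mixing cup, 54 mm diameter, 22 mm high, loose bystander. Origin: centre of its underside.
- brass_box: Small brown box, 36x87x30 mm, loose bystander. Origin: centre of its underside.
- tape_measure: Yellow tape measure, 64x82x37 mm, loose bystander. Origin: centre of its underside.
Mind the look-alikes: they are no part of the job. Of the things like the sensor, leave any that is pink, turquoise or white; of the rest the larger one is meant.

How it is judged:
By the outcome, as a careful person would: the job done as asked, in the order asked, and still so for the second after the job is handed in, with the robot touching nothing.
It also fails if it takes over 61 s, if anything falls off the work surface, if the arm or the gripper's body presses on something with over 40 N, if the wrist force passes 120 N, or if a joint passes its speed limit or range.

### The arm

A 6-joint arm with a two-finger parallel gripper is mounted at the origin on a cart in front of the work surface, level with it; the furniture and walls round the work are solid. World frame = base frame: x ahead of the robot, y to its left, z up, the work surface at z = 0. Lengths are in m, angles in rad, forces in N, time in s.
With the tool pointing down it reaches from about 0.275 to 1 m from the base axis. Payload 8.4 kg.
Tool frame: the origin (TCP) lies on the centre line of the jaws, within the pads' length; the fingertips stand 19 mm ahead of it and the grasp point (between the pads) is the TCP (nose_length is the distance from the TCP to the fingertips, in m); z points along the fingers, y is the line along which they close (so a half turn about z gives the same grasp; the last joint's range is limited). The gripper opens to 85 mm and grips with 20 to 120 N. Pads are 22 mm wide; open, the fingers measure 114 mm over their backs; the gripper's body (76 mm by 85 mm) begins 54 mm behind the grasp point. The pads swing forward as they close: fully open they stand 13 mm farther back than shut.
Start: joints at [-1.293, 0.353, 1.633, -0, 1.155, -0.002], TCP at [0.173, -0.601, 0.25] pointing down, gripper open.
Joint ranges: [-2.63, 2.63], [-0.92, 2.1], [0.06, 2.66], [-1.3, 4.44], [0, 2.69], [-3.02, 3.02]. Speed limits (rad/s): [2.22, 2.22, 2.79, 3.14, 3.14, 3.14].

### API

Orientations are given as a unit quaternion [x, y, z, w].
In Python, from station import * gives the robot as it stands.
- The arm moves only by the shell command python3 -m pendant 'ROWS' [FORCE]. ROWS is a JSON object of lists of equal length, an entry for each row: "hand": the opening, from 0 (shut) to 1 (fully open); "translation": the shift along the tool's x, y, z in m, a list of three; "twist": the turn about the tool's z in degrees. A call has 1 to 12 rows; each row is the pose to reach, as a shift and turn from the pose commanded when the call began, along the tool's axes at that moment; what a row does not reach only later rows make up. A row lasts 1/8 s, in which the tool goes at most 62.5 mm and 10.7 degrees, less where a joint would pass 70% of its speed; a pose out of reach is approached as far as the arm can. A call with a gripper value outside its range is refused whole. The fingers move at their own pace and stop on an object; FORCE is the grip in N (left out, the last holds). Time passes only in rows, so rows that repeat a pose let the fingers close. It gives the time, the measured TCP pose, the force, the opening and the grip force at its end, in the units of the state.
- get_obs(): the state, without advancing time (a new reading comes with each control period).
- get_image(name): name is "side" or "top"; returns a dict with "color" (480x640x3 uint8, red, green, blue), "z_map" (480x640 float32, m along the optical axis (not along the pixel's ray), 0 where there is no reading), "mtx" (3x3 intrinsics, pixels), "position" and "orientation" of the camera in the world. Camera axes: x right, y up, looking along -z (the intrinsics and any distortion apply to the point x, -y, -z); pixel columns grow to the right and rows downward; lengths in m; the calibration is good to about 2 mm. A picture is of the moment at which its call begins.
- close_job(): hands the job in; it is judged then, once.
The state is a dict: "time": time; "qpos": joint angles; "dq": joint speeds; "joint_torque": joint torques, N m; "tool_pos": TCP position; "orientation": TCP orientation; "ft_force": force on the tool from outside, world axes, zero at the start; "torque": the same for the moment, N m; "opening": opening from 0.0 (shut) to 1.0 (fully open); "gripper_force": force on a finger pad.
Only numpy, scipy, OpenCV 4.12 (cv2) and the standard library are available. Lean on these libraries where they do the work, as an engineer would, in place of code of your own. Each camera call takes 0.05 s, during which the arm holds its last target. There are 200 camera calls.

## Working session

There is one attempt and no reset: what is moved stays moved. The work goes in short steps, Python scripts to look and compute and a shell command to move; the robot and the scene stay as the last step left them, time stands still between calls to the robot, and variables do not carry over. Pictures are saved under pics/ and viewed, at most 10 in all, crops included, and the job is handed in when it is done.

```bash
mkdir -p pics
cat > h.py <<'E'
from station import *
import numpy as np, cv2
from scipy.spatial.transform import Rotation as R
def save(n,im): cv2.imwrite(f'pics/{n}.png',im[:,:,::-1])
def world(im,u,v,z=None):
    K=im['mtx']; d=np.array([(u-K[0,2])/K[0,0],-(v-K[1,2])/K[1,1],-1.])
    q=np.array(im['orientation']); Rm=R.from_quat(q).as_matrix(); p=np.array(im['position'])
    r=Rm@d
    if z is None: return p+r*im['z_map'][int(v),int(u)]
    return p+r*(z-p[2])/r[2]
def pix(im,P):
    Rm=R.from_quat(im['orientation']).as_matrix(); c=Rm.T@(np.array(P)-im['position']); K=im['mtx']
    return K[0,2]+K[0,0]*c[0]/-c[2], K[1,2]+K[1,1]*c[1]/c[2]
E
python3 - <<'E'
from h import *
for n in('top','side'):
    im=get_image(n); save(n+'0',im['color']); print(n,im['mtx'],im['position'],im['orientation'],[k for k in im])
print(get_obs())
E
```

```text
top [[571.68310121   0.         315.2315417 ]
 [  0.         571.68310121 238.04891712]
 [  0.           0.           1.        ]] [0.21952952 0.02095363 1.33229417] [-0.0659054   0.06776274  0.70519914 -0.70267978] ['color', 'z_map', 'mtx', 'position', 'orientation']
side [[525.11952502   0.         312.93597219]
 [  0.         525.11952502 242.14482056]
 [  0.           0.           1.        ]] [-0.47883696 -0.52240413  1.27376243] [ 0.30822683 -0.17200234 -0.47218174  0.80774737] ['color', 'z_map', 'mtx', 'position', 'orientation']
{'time': 0.1, 'qpos': array([-1.29339552e+00,  3.53584283e-01,  1.63406128e+00, -3.71537309e-06,
        1.15519266e+00, -2.37799762e-03]), 'dq': array([-0.00109688, -0.00143822, -0.00066274, -0.00033534,  0.00033548,
        0.00056368]), 'joint_torque': array([ 1.00789919e-03, -6.06357479e+01, -3.42818785e+01,  5.41257134e-05,
        3.84485887e-03,  1.62149905e-05]), 'tool_pos': array([ 0.17249134, -0.60030722,  0.24963272]), 'orientation': array([ 9.90231127e-01,  1.39434314e-01, -8.70535801e-05, -6.16674175e-04]), 'ft_force': array([-0.12082237,  0.24523376, -0.27409708]), 'torque': array([ 0.0129412 , -0.00975825, -0.01069084]), 'gripper_force': 0.0, 'opening': 0.999177424383796}
```

View pics/top0.png

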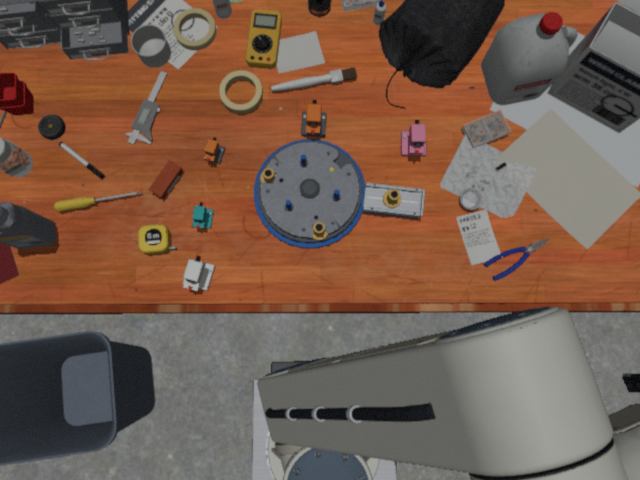

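View pics/side0.png

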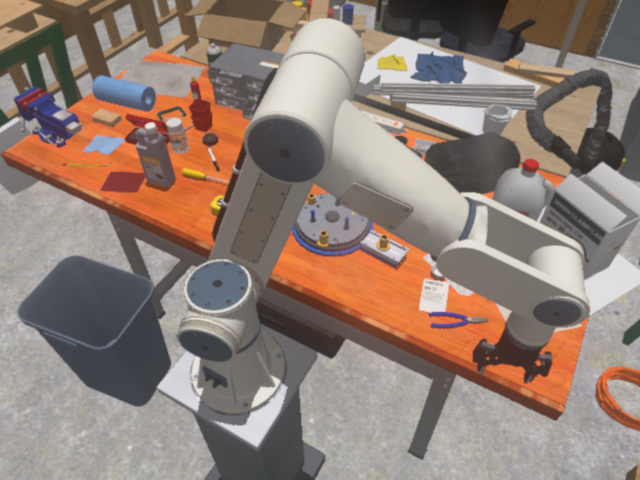

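Sensor candidates in the top view are large orange (314,120), small orange (213,150), pink (415,138), turquoise (202,216) and white (197,273). By the description it is the large orange one at the rim. The track with the bush (393,199) points right (-y), and the yellow dot of the empty nest is near (332,170). I'll check all this in a close crop.

Run:
```python
from h import *
im=get_image('top'); c=im['color'][90:255,230:440]
save('crop1',cv2.resize(c,None,fx=3.8,fy=3.6,interpolation=cv2.INTER_CUBIC)); np.savez('top.npz',**im)
hub=world(im,310,187.5,.0535);print('hub',hub)
for n,u,v,z in [('p1',303,159,.0865),('p2',337,195,.0865),('p3',288,205,.0865),('bush',393.5,193.5,.069),('dot',332,170,.0415)]:
    w=world(im,u,v,z); d=(w-hub)[:2]; print(n,w,np.hypot(*d),np.degrees(np.arctan2(d[1],d[0])))
```

```text
hub [0.58383894 0.02877822 0.0535    ]
p1 [0.64176356 0.04439012 0.0865    ] 0.059991607118888846 15.083983893391842
p2 [ 0.55675665 -0.03217669  0.0865    ] 0.06670046002009257 -113.95559444290832
p3 [0.53392994 0.07801477 0.0865    ] 0.07010809583454236 135.38860348642964
bush [ 0.56462403 -0.16206611  0.069     ] 0.19180921024433323 -95.74937553995335
dot [ 0.62974013 -0.02299696  0.0415    ] 0.06919240432194333 -48.44147245122759
```

View pics/crop1.png

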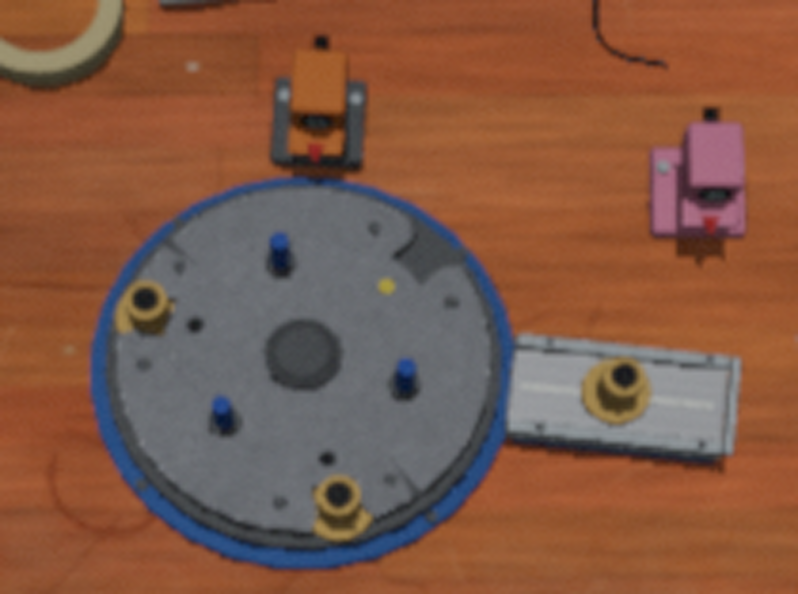

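The crop confirms the large orange sensor with its pointer at crop (316,155), pins at (279,238), (406,363) and (222,402), the empty nest at upper right (435,255) and the bush at (617,390) on the track.

```bash
cat > fit.py <<'E'
from h import *
from scipy.optimize import least_squares
def C(x,y): return 230+x/3.8, 90+y/3.6
def fit(im,pins,dot=None):
    W=np.array([world(im,*p,.0865)[:2] for p in pins])
    # pins ordered: +60(ccw of nest), 180, -60
    def res(q):
        a=q[2]+np.radians([60,180,-60]); return (W-q[:2]-.065*np.c_[np.cos(a),np.sin(a)]).ravel()
    s=least_squares(res,[.585,.029,-.8]); return s.x, np.abs(s.fun).max()
E
python3 - <<'E'
from fit import *
im=dict(np.load('top.npz'))
s,e=fit(im,[C(279,238),C(222,402),C(406,363)]);print('hub',s[:2],'nest deg',np.degrees(s[2]),e)
h=s[:2]
def pol(n,p,z):
    w=world(im,*p,z)[:2]; d=w-h; print(n,w.round(4),np.hypot(*d).round(4),np.degrees(np.arctan2(d[1],d[0])).round(2))
pol('dot',C(387,287),.0415);pol('hubcap',C(303,353),.0535)
for p in[(522,387),(712,405)]:pol('line',C(*p),.027)
for p in[(520,340),(738,359)]:pol('railU',C(*p),.035)
for p in[(508,440),(725,459)]:pol('railL',C(*p),.035)
pol('bushtop',C(625,374),.069); pol('flange',C(616,392),.03)
pol('ptr',C(316,155),.05);pol('sensL',C(275,163),.0);pol('sensR',C(362,166),.0);pol('sBL',C(293,55),.076);pol('sBR',C(347,55),.076);pol('stub',C(321,43),.07)
pol('b1',C(145,298),.068);pol('b2',C(338,493),.068)
# base circle blue ring fit
hsv=cv2.cvtColor(im['color'],cv2.COLOR_RGB2HSV); 
m=cv2.inRange(hsv,(100,120,60),(125,255,255)); m[:100]=0;m[260:]=0;m[:,:240]=0;m[:,370:]=0
ys,xs=np.nonzero(m); P=np.array([world(im,x,y,.012)[:2] for x,y in zip(xs,ys)]); 
hull=cv2.convexHull(P.astype(np.float32))[:,0]; print('encl',cv2.minEnclosingCircle(hull))
E
```

```text
hub [0.58558403 0.02953773] nest deg -47.37462848748827 0.0005694537427363838
dot [ 0.6304 -0.0226] 0.0688 -49.32
hubcap [0.5825 0.0294] 0.0031 -177.26
line [ 0.5665 -0.1062] 0.1371 -97.98
line [ 0.554  -0.2237] 0.2552 -97.1
railU [ 0.5961 -0.1049] 0.1348 -85.51
railU [ 0.5829 -0.2394] 0.269 -90.58
railL [ 0.529  -0.0961] 0.1378 -114.23
railL [ 0.516  -0.2288] 0.2676 -105.08
bushtop [ 0.5637 -0.1643] 0.195 -96.44
flange [ 0.5622 -0.164 ] 0.195 -96.89
ptr [0.7183 0.021 ] 0.133 -3.66
sensL [0.7321 0.0476] 0.1476 7.02
sensR [ 0.7297 -0.0087] 0.1491 -14.84
sBL [0.7769 0.035 ] 0.1914 1.64
sBR [0.7768 0.0017] 0.1932 -8.28
stub [0.7878 0.0177] 0.2026 -3.35
b1 [0.6151 0.1249] 0.0998 72.8
b2 [0.4873 0.0087] 0.1005 -168.01
encl ((0.583587110042572, 0.030889537185430527), 0.1334703117609024)
```

```bash
cat > mv.py <<'E'
from h import *
def pose():
    o=get_obs(); M=R.from_quat(o['orientation']).as_matrix(); return o,M,np.degrees(np.arctan2(M[1,1],M[0,1]))
def to(P,yaw=None):
    o,M,y=pose(); t=M.T@(np.array(P)-o['tool_pos'])
    tw=None if yaw is None else -((yaw-y+90)%180-90)
    print('T',t.round(4),'twist',None if tw is None else round(tw,1))
def arc(hub,dth,n,z=None):
    "rows rotating TCP about hub by dth deg"
    o,M,y=pose(); p=o['tool_pos']; r=p[:2]-hub
    for k in range(1,n+1):
        a=np.radians(dth*k/n); c,s=np.cos(a),np.sin(a); q=np.array([[c,-s],[s,c]])@r+hub
        print((M.T@np.array([*(q-p[:2]),0])).round(4).tolist(),round(-dth*k/n,1))
def st():
    o,M,y=pose(); print(o['time'],o['tool_pos'].round(4),'yaw',round(y,1),'j6',round(o['qpos'][5],2),'F',o['ft_force'].round(1),'open',round(o['opening'],3),round(float(o['gripper_force']),1))
E
python3 -c "
from mv import *
st();to([.649,.044,.2],-77.4)"
```

```text
0.15 [ 0.1725 -0.6004  0.2497] yaw -74.0 j6 -0.0 F [-0.1 -0.1 -0.4] open 0.998 0.0
T [ 0.6359 -0.4877  0.0502] twist 3.4
```

```bash
python3 -m pendant '{"hand":[0.5,0.5,0.5,0.5,0.5,0.5,0.5,0.5,0.5,0.5,0.5,0.5],"translation":[[0.636,-0.488,0.05],[0.636,-0.488,0.05],[0.636,-0.488,0.05],[0.636,-0.488,0.05],[0.636,-0.488,0.05],[0.636,-0.488,0.05],[0.636,-0.488,0.05],[0.636,-0.488,0.05],[0.636,-0.488,0.05],[0.636,-0.488,0.05],[0.636,-0.488,0.05],[0.636,-0.488,0.05]],"twist":[3.4,3.4,3.4,3.4,3.4,3.4,3.4,3.4,3.4,3.4,3.4,3.4]}' 20; python3 -c "
from mv import *
st();to([.649,.044,.15],-77.4)"
```

```text
time: 1.65
tool_pos: [0.6185, 0.0032, 0.2033]
orientation: [0.994, 0.11, -0.0, 0.0]
ft_force: [0.5, -0.3, 0.2]
opening: 0.501
gripper_force: 0.0
1.65 [0.6185 0.0032 0.2033] yaw -77.4 j6 1.35 F [ 0.5 -0.3  0.2] open 0.501 0.0
T [ 0.0387 -0.0332  0.0533] twist 0.0
```

```bash
python3 -m pendant '{"hand":[0.5,0.5],"translation":[[0,0,0],[0,0,0]],"twist":[0,0]}' >/dev/null; python3 -c "
from mv import *
st();to([.649,.044,.13],-77.4)"
```

```text
1.9 [0.617  0.0014 0.203 ] yaw -77.3 j6 1.35 F [ 0.2 -0.2  0. ] open 0.502 0.0
T [ 0.0407 -0.0346  0.073 ] twist 0.1
```

```bash
python3 -m pendant '{"hand":[0.5,0.5,0.5,0.5,0.5],"translation":[[0.0407,-0.0346,0.03],[0.0407,-0.0346,0.073],[0.0407,-0.0346,0.073],[0.0407,-0.0346,0.073],[0.0407,-0.0346,0.073]],"twist":[0,0,0,0,0]}'
python3 - <<'E'
from mv import *
im=get_image('side'); save('s1',cv2.resize(im['color'][150:290,260:430],None,fx=4,fy=4)); st()
E
```

```text
time: 2.52
tool_pos: [0.6506, 0.0431, 0.1328]
orientation: [0.994, 0.109, 0.001, 0.0]
ft_force: [0.1, -0.0, -0.3]
opening: 0.505
gripper_force: 0.0
2.575 [0.6505 0.0433 0.1326] yaw -77.4 j6 1.42 F [-0.1  0.3  0.2] open 0.5 0.0
```

View pics/s1.png

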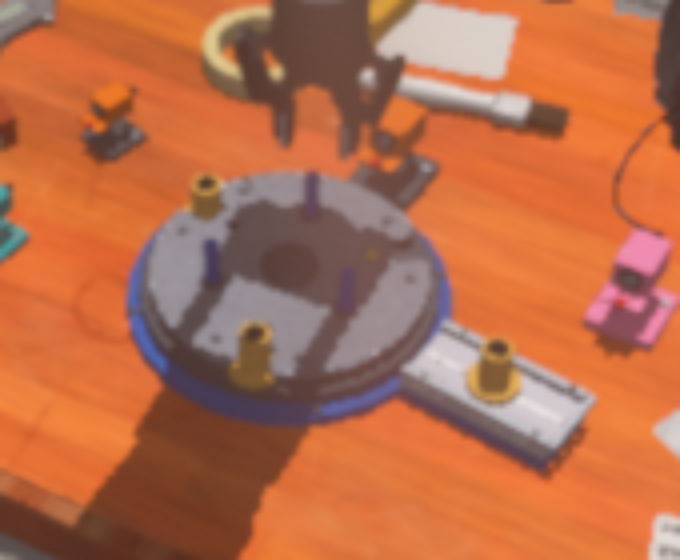

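The fingers (crop (285,140) and (347,150)) straddle the pin at (312,178). I'll lower and grip.

```bash
python3 -m pendant '{"hand":[0.5,0.5,0.5,0,0,0,0],"translation":[[0,0,0.025],[0,0,0.05],[0,0,0.051],[0,0,0.051],[0,0,0.051],[0,0,0.051],[0,0,0.051]],"twist":[0,0,0,0,0,0,0]}' 20; python3 -c "
from mv import *
st();arc(np.array([.585,.0298]),-48.4,12)"
```

```text
time: 3.45
tool_pos: [0.6506, 0.0441, 0.0812]
orientation: [0.994, 0.11, 0.001, -0.0]
ft_force: [-1.9, 1.4, 6.3]
opening: 0.13
gripper_force: 20.6
3.45 [0.6506 0.0441 0.0812] yaw -77.4 j6 1.42 F [-1.9  1.4  6.3] open 0.13 20.6
[-0.0002, 0.0047, 0.0] 4.0
[-0.0007, 0.0094, 0.0] 8.1
[-0.0016, 0.0141, -0.0] 12.1
[-0.0028, 0.0186, -0.0] 16.1
[-0.0043, 0.0231, -0.0] 20.2
[-0.0061, 0.0275, -0.0] 24.2
[-0.0082, 0.0317, -0.0] 28.2
[-0.0106, 0.0358, -0.0] 32.3
[-0.0133, 0.0397, -0.0] 36.3
[-0.0162, 0.0434, -0.0] 40.3
[-0.0194, 0.0468, -0.0] 44.4
[-0.0229, 0.0501, -0.0] 48.4
```

```bash
python3 -m pendant '{"hand":[0,0,0,0,0,0,0,0,0,0,0,0],"translation":[[0,0.0047,0],[-0.0007,0.0094,0],[-0.0016,0.0141,0],[-0.0028,0.0186,0],[-0.0043,0.0231,0],[-0.0061,0.0275,0],[-0.0082,0.0317,0],[-0.0106,0.0358,0],[-0.0133,0.0397,0],[-0.0162,0.0434,0],[-0.0194,0.0468,0],[-0.0229,0.0501,0]],"twist":[4,8.1,12.1,16.1,20.2,24.2,28.2,32.3,36.3,40.3,44.4,48.4]}'; python3 -m pendant '{"hand":[0,0,0],"translation":[[0,0,0],[0,0,0],[0,0,0]],"twist":[0,0,0]}' >/dev/null
python3 - <<'E'
from mv import *
st(); o=get_obs(); d=o['tool_pos'][:2]-[.585,.0298]; print(np.degrees(np.arctan2(d[1],d[0])),np.hypot(*d))
im=get_image('top'); np.savez('top1.npz',**im); save('t1',cv2.resize(im['color'][135:255,250:440],None,fx=4.2,fy=4.2,interpolation=cv2.INTER_CUBIC))
E
```

```text
time: 4.95
tool_pos: [0.639, -0.0096, 0.0811]
orientation: [0.951, -0.308, 0.001, -0.001]
ft_force: [-2.9, 3.4, 8.6]
opening: 0.13
gripper_force: 20.8
5.325 [ 0.6386 -0.01    0.0811] yaw -125.8 j6 2.18 F [-3.   0.6 10.3] open 0.125 20.9
-36.60958057492894 0.06681149755310957
```

View pics/t1.png

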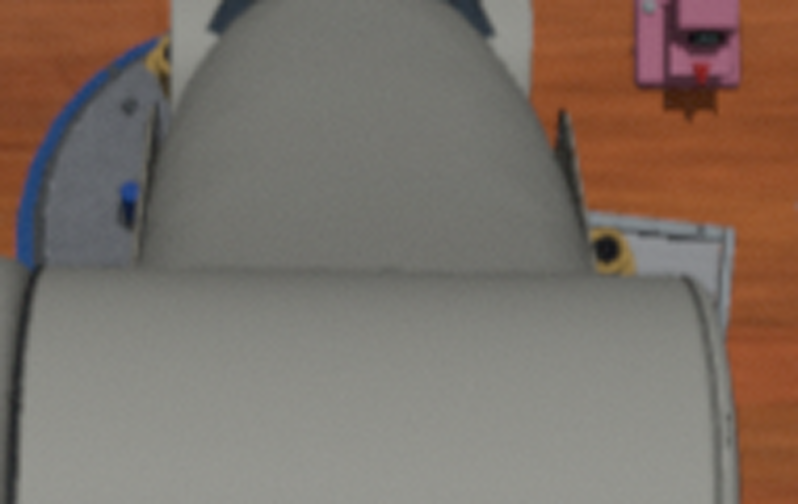

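The arm hides the carousel from the top (only the pin at crop (128,195) and bush at (607,248) show). I'll release, rise and use the side view.

```bash
python3 -m pendant '{"hand":[0.4,0.4,0.4,0.4,0.4,0.4,0.4],"translation":[[0,0,0],[0,0,0],[0,0,-0.04],[0,0,-0.08],[0,0,-0.1],[0,0,-0.1],[0,0,-0.1]],"twist":[0,0,0,0,0,0,0]}'
python3 - <<'E'
from mv import *
im=get_image('side'); np.savez('side1.npz',**im); save('s2',cv2.resize(im['color'][185:275,280:420],None,fx=5.5,fy=5.5,interpolation=cv2.INTER_CUBIC)); st()
E
```

```text
time: 6.25
tool_pos: [0.6374, -0.01, 0.178]
orientation: [0.952, -0.307, -0.001, 0.0]
ft_force: [-0.2, 0.2, -0.4]
opening: 0.401
gripper_force: 0.0
6.3 [ 0.6373 -0.01    0.1778] yaw -125.8 j6 2.18 F [ 0.6  0.  -0.9] open 0.398 0.0
```

View pics/s2.png

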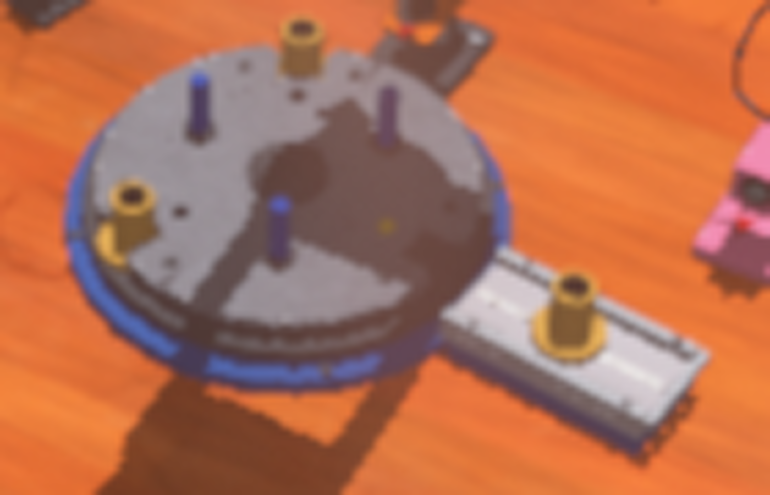

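The side view shows the pin tops at crop (388,92), (200,77) and (280,203), the yellow dot at (387,226), and the track line from (490,295) to (660,383). The bush's top is at (574,287).

Run:
```python
from fit import *
im=dict(np.load('side1.npz'))
S=lambda x,y:(280+x/5.5,185+y/5.5)
s,e=fit(im,[S(388,92),S(200,77),S(280,203)]);print('hub',s[:2],'nest deg',np.degrees(s[2]),e)
h=s[:2]
def pol(n,p,z):
    w=world(im,*S(*p),z)[:2]; d=w-h; print(n,w.round(4),np.hypot(*d).round(4),np.degrees(np.arctan2(d[1],d[0])).round(2))
pol('dot',(387,226),.0415);pol('hub',(288,170),.0535)
pol('b+120',(302,30),.068);pol('b-120',(133,195),.068)
for p in[(490,295),(660,383)]:pol('line',p,.027)
for p in[(503,252),(707,353)]:pol('railFar',p,.035)
for p in[(445,318),(655,420)]:pol('railNear',p,.035)
pol('bush',(574,287),.069);pol('flange',(570,325),.033)
```

```text
hub [0.5798966  0.02644695] nest deg -97.0296648986046 0.0012720439579653048
dot [ 0.5727 -0.0428] 0.0697 -95.9
hub [0.5745 0.0238] 0.006 -154.12
b+120 [0.6706 0.0661] 0.099 23.6
b-120 [0.501  0.0861] 0.0989 142.9
line [ 0.5653 -0.1139] 0.1411 -95.95
line [ 0.5517 -0.2259] 0.254 -96.38
railFar [ 0.5924 -0.1086] 0.1356 -84.69
railFar [ 0.5782 -0.2421] 0.2686 -90.37
railNear [ 0.5303 -0.1017] 0.1374 -111.15
railNear [ 0.5192 -0.2361] 0.2695 -103.03
bush [ 0.5582 -0.1661] 0.1937 -96.43
flange [ 0.5616 -0.1655] 0.1928 -95.44
```

```bash
python3 -c "
from mv import *
to([.561,-.165,.12],-96)"
```

```text
T [0.0288 0.1703 0.058 ] twist -29.8
```

```bash
python3 -m pendant '{"hand":[0.6,0.6,0.6,0.6,0.6,0.6,0.6],"translation":[[0.01,0.055,0],[0.02,0.11,0],[0.0288,0.1703,0],[0.0288,0.1703,0],[0.0288,0.1703,0.058],[0.0288,0.1703,0.058],[0.0288,0.1703,0.058]],"twist":[-10,-20,-29.8,-29.8,-29.8,-29.8,-29.8]}'
python3 - <<'E'
from mv import *
im=get_image('side'); save('s3',cv2.resize(im['color'][175:285,280:430],None,fx=4.5,fy=4.5,interpolation=cv2.INTER_CUBIC)); st();to([.561,-.165,.07],-96)
E
```

```text
time: 7.18
tool_pos: [0.5626, -0.1644, 0.1221]
orientation: [0.999, -0.052, -0.0, -0.0]
ft_force: [0.9, -0.6, -0.2]
opening: 0.597
gripper_force: 0.0
7.225 [ 0.5632 -0.1646  0.1228] yaw -96.0 j6 1.39 F [-0.   0.7  0.4] open 0.599 0.0
T [-0.0022  0.0006  0.0528] twist 0.0
```

View pics/s3.png

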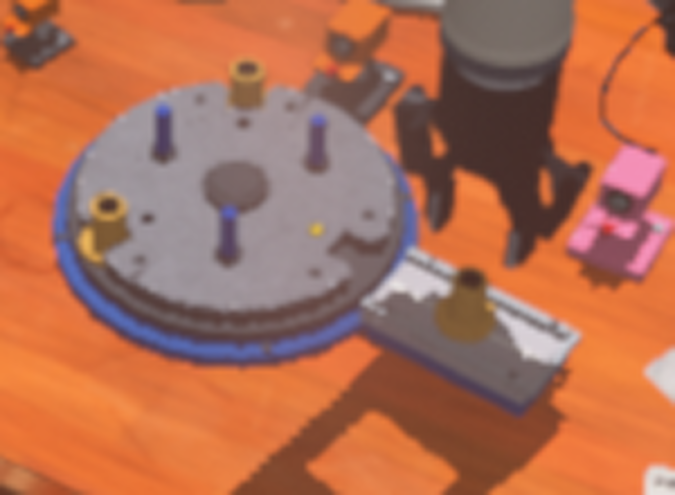

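The nest (dot at crop (317,230), mouth about (365,250)) faces the track, and the fingers (437,215) and (515,255) straddle the bush (470,280). I'll go down and grip.

```bash
python3 -m pendant '{"hand":[0.6,0.6,0.6,0.6,0,0,0,0],"translation":[[-0.0015,0,0.02],[-0.0015,0,0.04],[-0.0015,0,0.052],[-0.0015,0,0.052],[-0.0015,0,0.052],[-0.0015,0,0.052],[-0.0015,0,0.052],[-0.0015,0,0.052]],"twist":[0,0,0,0,0,0,0,0]}' 20; python3 -c "
from mv import *
st()
h=np.array([.583,.0285]); a=np.radians(-96.1)
to([*(h+.10*np.array([np.cos(a),np.sin(a)])),get_obs()['tool_pos'][2]],-96.1)
o=get_obs();print(np.hypot(*(o['tool_pos'][:2]-h)))"
```

```text
time: 8.22
tool_pos: [0.5613, -0.165, 0.0707]
orientation: [0.999, -0.052, 0.001, 0.0]
ft_force: [-0.9, 0.7, 6.6]
opening: 0.294
gripper_force: 20.0
8.225 [ 0.5613 -0.165   0.0707] yaw -96.0 j6 1.39 F [-0.9  0.7  6.6] open 0.294 20.0
T [ 0.0012 -0.0947 -0.    ] twist 0.1
0.1946750415115687
```

```bash
python3 -m pendant '{"hand":[0,0,0,0,0,0,0,0,0,0,0,0],"translation":[[0,-0.006,0],[0,-0.012,0],[0,-0.018,0],[0,-0.024,0],[0,-0.03,0],[0,-0.036,0],[0,-0.042,0],[0,-0.048,0],[0,-0.054,0],[0,-0.06,0],[0,-0.066,0],[0,-0.072,0]],"twist":[0,0,0,0,0,0,0,0,0,0,0,0]}'
python3 - <<'E'
from mv import *
st();im=get_image('side'); save('s4',cv2.resize(im['color'][175:285,280:430],None,fx=4.5,fy=4.5,interpolation=cv2.INTER_CUBIC))
E
```

```text
time: 9.72
tool_pos: [0.5691, -0.0938, 0.0706]
orientation: [0.999, -0.052, 0.001, 0.001]
ft_force: [-0.7, -3.5, 4.9]
opening: 0.293
gripper_force: 20.0
9.725 [ 0.5691 -0.0938  0.0706] yaw -96.0 j6 1.51 F [-0.7 -3.5  4.9] open 0.293 20.0
```

View pics/s4.png

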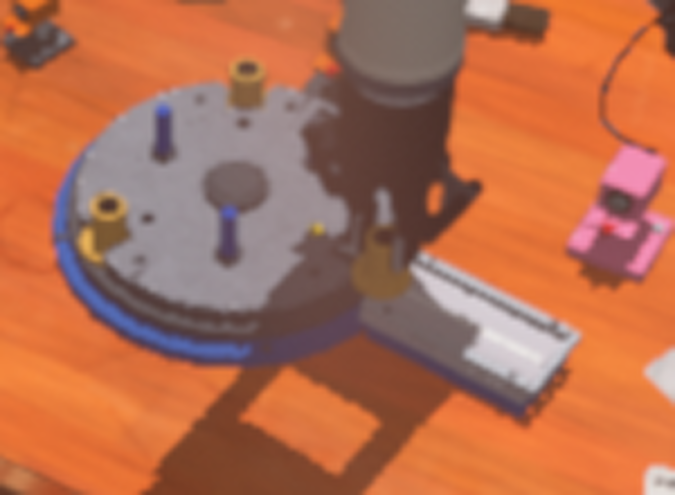

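The bush (crop (382,265)) is entering the nest mouth with the dot still in line (318,230). I'll go on gently, 1 mm lower.

```bash
python3 -m pendant '{"hand":[0,0,0,0,0,0,0],"translation":[[0,-0.003,0],[0,-0.006,0.001],[0,-0.009,0.001],[0,-0.012,0.001],[0,-0.015,0.001],[0,-0.018,0.001],[0,-0.02,0.001]],"twist":[0,0,0,0,0,0,0]}'; python3 -c "
from mv import *
st();print(np.hypot(*(get_obs()['tool_pos'][:2]-[.583,.0285])))"
```

```text
time: 10.65
tool_pos: [0.5712, -0.0739, 0.0697]
orientation: [0.999, -0.052, 0.001, 0.001]
ft_force: [0.4, -4.4, 6.0]
opening: 0.292
gripper_force: 20.6
10.65 [ 0.5712 -0.0739  0.0697] yaw -95.9 j6 1.54 F [ 0.4 -4.4  6. ] open 0.292 20.6
0.103122718409453
```

```bash
python3 -m pendant '{"hand":[0,0,0,0,0],"translation":[[0,-0.002,0],[0,-0.004,0],[0,-0.005,0],[0,-0.006,0],[0,-0.006,0]],"twist":[0,0,0,0,0]}'; python3 -c "
from mv import *
st();print(np.hypot(*(get_obs()['tool_pos'][:2]-[.583,.0285])))"
```

```text
time: 11.28
tool_pos: [0.5717, -0.0681, 0.0696]
orientation: [0.999, -0.052, 0.001, 0.001]
ft_force: [-0.4, -4.6, 7.2]
opening: 0.294
gripper_force: 20.6
11.275 [ 0.5717 -0.0681  0.0696] yaw -95.9 j6 1.55 F [-0.4 -4.6  7.2] open 0.294 20.6
0.09728828497382082
```

```bash
python3 -m pendant '{"hand":[0,0,0,0],"translation":[[0,-0.001,0],[0,-0.002,0],[0,-0.003,0],[0,-0.003,0]],"twist":[0,0,0,0]}'; python3 -c "
from mv import *
st();print(np.hypot(*(get_obs()['tool_pos'][:2]-[.583,.0285])))"
```

```text
time: 11.78
tool_pos: [0.5719, -0.0674, 0.0699]
orientation: [0.999, -0.051, 0.001, 0.002]
ft_force: [-2.8, -18.4, 8.8]
opening: 0.298
gripper_force: 21.9
11.775 [ 0.5719 -0.0674  0.0699] yaw -95.9 j6 1.56 F [ -2.8 -18.4   8.8] open 0.298 21.9
0.09653676257928115
```

Home contact (18 N). I'll relieve the load, open and rise.

```bash
python3 -m pendant '{"hand":[0,0.55,0.55,0.55,0.55,0.55,0.55,0.55],"translation":[[0,0.002,0],[0,0.002,0],[0,0.002,0],[0,0.002,0],[0,0.002,-0.03],[0,0.002,-0.07],[0,0.002,-0.1],[0,0.002,-0.1]],"twist":[0,0,0,0,0,0,0,0]}'
python3 - <<'E'
from mv import *
st();im=get_image('side'); np.savez('side2.npz',**im);save('s5',cv2.resize(im['color'][180:270,280:410],None,fx=6,fy=6,interpolation=cv2.INTER_CUBIC))
to([.6380,-.0085,.17],-126.)
E
```

```text
time: 12.78
tool_pos: [0.5724, -0.0663, 0.1709]
orientation: [0.999, -0.052, 0.002, 0.0]
ft_force: [0.0, -0.3, -0.1]
opening: 0.55
gripper_force: 0.0
12.775 [ 0.5724 -0.0663  0.1709] yaw -96.0 j6 1.56 F [ 0.  -0.3 -0.1] open 0.55 0.0
T [ 0.0603 -0.0643 -0.0006] twist 30.0
```

View pics/s5.png

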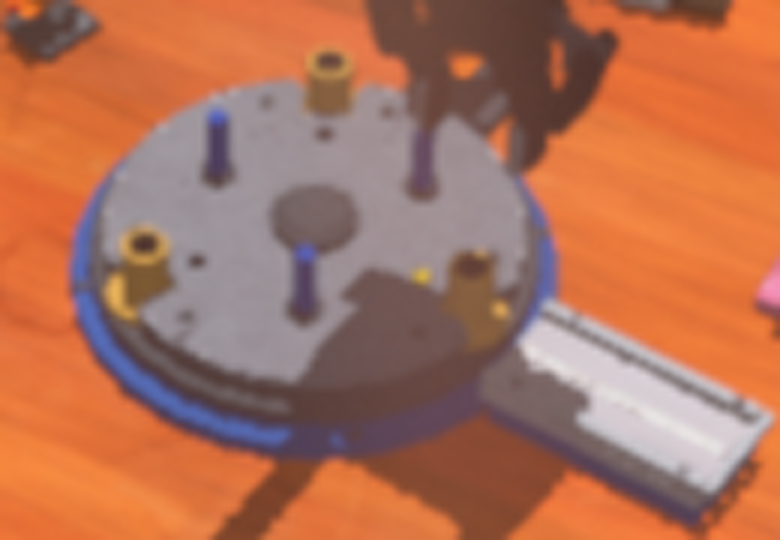

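The bush (top at crop (472,265)) sits in the nest, its flange under the plate. The fixed bushes are at (330,62) and (144,243). A quick symmetry check, plus the sensor bearing.

Run:
```python
from fit import *
im=dict(np.load('side2.npz')); S=lambda x,y:(280+x/6,180+y/6)
A,B,N=[world(im,*S(*p),.068)[:2] for p in[(330,63),(144,242),(472,265)]]
print(A,B,N,[np.linalg.norm(x-y) for x,y in[(A,B),(B,N),(N,A)]]); c=(A+B+N)/3; print(c,[np.degrees(np.arctan2(*(p-c)[::-1])) for p in(A,B,N)])
i0=dict(np.load('top.npz'))
# sensor bearing from red pointer blob
hsv=cv2.cvtColor(i0['color'],cv2.COLOR_RGB2HSV)[125:140,300:330]
m=cv2.inRange(hsv,(0,190,120),(6,255,255))|cv2.inRange(hsv,(172,150,100),(180,255,255)); ys,xs=np.nonzero(m);print(len(xs),xs.mean()+300,ys.mean()+125)
save('sens',cv2.resize(i0['color'][95:140,290:340],None,fx=12,fy=12,interpolation=cv2.INTER_CUBIC))
```

```text
[0.67054671 0.06570665] [0.5012292 0.0868619] [ 0.57015351 -0.07223478] [np.float64(0.17063401068956568), np.float64(0.1733848686990911), np.float64(0.17060666412243652)]
[0.58064314 0.02677792] [np.float64(23.412868238454145), np.float64(142.88913150849433), np.float64(-96.04748920048635)]
4 312.5 131.0
```

View pics/sens.png

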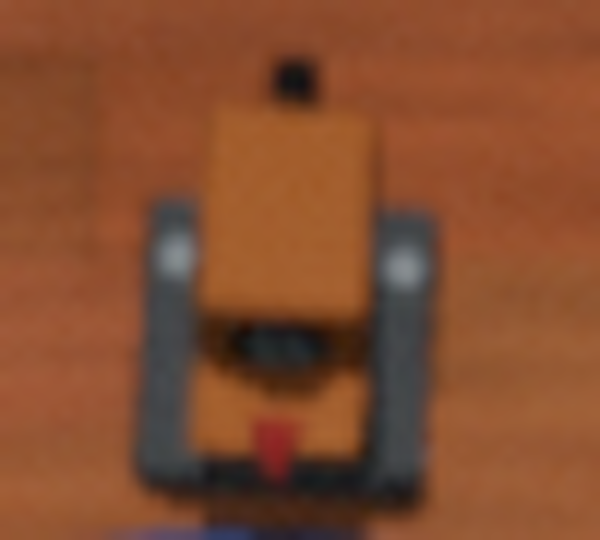

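The sensor is squarely shown: pointer tip at crop (277,475), foot screws at (176,257) and (404,268), head top corners (215,105), (380,110), (370,320), (200,310).

Run:
```python
from fit import *
im=dict(np.load('top.npz')); S=lambda x,y:(290+x/12,95+y/12); h=np.array([.5845,.0297])
W=lambda p,z:world(im,*S(*p),z)[:2]; ang=lambda d:np.degrees(np.arctan2(d[1],d[0]))
print('tip',ang(W((277,475),.05)-h), 'ptrbase',ang(W((275,425),.05)-h))
a,b=W((176,257),.012),W((404,268),.012);print('screwdir',ang(a-b)-90,'mid',ang((a+b)/2-h))
c=[W(p,.076) for p in[(215,105),(380,110),(370,320),(200,310)]]
print('head axis',ang((c[0]+c[1])-(c[2]+c[3])),'mid',ang(sum(c)/4-h),ang(c[0]-c[3]),ang(c[1]-c[2]),ang(c[0]-c[1])-90,ang(c[3]-c[2])-90)
a,b=W((140,480),0.0),W((418,492),0.0);print('front',ang(a-b)-90,'mid',ang((a+b)/2-h))
```

```text
tip -3.7255680025630555 ptrbase -3.302401530442615
screwdir -3.0937911393264415 mid -3.3808305036835224
head axis -3.4446824475436526 mid -3.749498893160517 -4.005708133538624 -2.8961977191514463 -2.0096276705686478 -3.73063715421803
front -2.7733742925664018 mid -3.448074606325028
```

```bash
python3 -m pendant '{"hand":[0.5,0.5,0.5,0.5,0.5,0.5],"translation":[[0.03,-0.032,0],[0.06,-0.064,0],[0.06,-0.064,0],[0.06,-0.064,0],[0.06,-0.064,0.045],[0.06,-0.064,0.045]],"twist":[10,20,30,30,30,30]}'; python3 -c "
from mv import *
st();to([.638,-.009,.08],-126)"
```

```text
time: 13.58
tool_pos: [0.6339, -0.0092, 0.12]
orientation: [0.952, -0.307, -0.004, 0.001]
ft_force: [0.3, 0.1, 0.5]
opening: 0.498
gripper_force: 0.0
13.575 [ 0.6339 -0.0092  0.12  ] yaw -125.8 j6 2.18 F [0.3 0.1 0.5] open 0.498 0.0
T [ 0.0034 -0.0028  0.04  ] twist 0.2
```

Sensor bearing is about -3.4°. Now grip the pin.

```bash
python3 -m pendant '{"hand":[0.5,0.5,0.5,0,0,0,0],"translation":[[0.002,-0.001,0.02],[0.002,-0.001,0.038],[0.002,-0.001,0.038],[0.002,-0.001,0.038],[0.002,-0.001,0.038],[0.002,-0.001,0.038],[0.002,-0.001,0.038]],"twist":[0,0,0,0,0,0,0]}' 20; python3 -c "
from mv import *
st();h=np.array([.5835,.0305]);d=get_obs()['tool_pos'][:2]-h;print(np.degrees(np.arctan2(d[1],d[0])),np.hypot(*d));arc(h,92.8,24)" | tee arc.txt
```

```text
time: 14.45
tool_pos: [0.6399, -0.0094, 0.0863]
orientation: [0.951, -0.309, 0.001, -0.0]
ft_force: [-0.9, -0.8, 4.0]
opening: 0.128
gripper_force: 20.2
14.45 [ 0.6399 -0.0094  0.0863] yaw -126.0 j6 2.18 F [-0.9 -0.8  4. ] open 0.128 20.2
-35.302245992820566 0.06910527307557558
[-0.0002, -0.0047, 0.0] -3.9
[-0.0007, -0.0093, 0.0] -7.7
[-0.0016, -0.0139, 0.0] -11.6
[-0.0027, -0.0184, 0.0] -15.5
[-0.0042, -0.0228, 0.0] -19.3
[-0.0059, -0.0272, 0.0] -23.2
[-0.0079, -0.0314, 0.0] -27.1
[-0.0102, -0.0354, 0.0] -30.9
[-0.0128, -0.0393, 0.0] -34.8
[-0.0156, -0.043, 0.0] -38.7
[-0.0187, -0.0465, 0.0] -42.5
[-0.022, -0.0498, 0.0] -46.4
[-0.0255, -0.0529, 0.0] -50.3
[-0.0293, -0.0557, -0.0] -54.1
[-0.0332, -0.0582, -0.0] -58.0
[-0.0372, -0.0605, -0.0] -61.9
[-0.0414, -0.0625, -0.0] -65.7
[-0.0458, -0.0642, -0.0] -69.6
[-0.0502, -0.0657, -0.0] -73.5
[-0.0547, -0.0668, -0.0] -77.3
[-0.0593, -0.0676, -0.0] -81.2
[-0.0639, -0.0681, -0.0] -85.1
[-0.0686, -0.0683, -0.0] -88.9
[-0.0733, -0.0682, -0.0] -92.8
```

```bash
python3 -m pendant '{"hand":[0,0,0,0,0,0,0,0,0,0,0,0],"translation":[[0,-0.0047,0],[-0.0007,-0.0093,0],[-0.0016,-0.0139,0],[-0.0027,-0.0184,0],[-0.0042,-0.0228,0],[-0.0059,-0.0272,0],[-0.0079,-0.0314,0],[-0.0102,-0.0354,0],[-0.0128,-0.0393,0],[-0.0156,-0.043,0],[-0.0187,-0.0465,0],[-0.022,-0.0498,0]],"twist":[-3.9,-7.7,-11.6,-15.5,-19.3,-23.2,-27.1,-30.9,-34.8,-38.7,-42.5,-46.4]}'; python3 -m pendant '{"hand":[0,0],"translation":[[0,0,0],[0,0,0]],"twist":[0,0]}' >/dev/null; python3 -c "
from mv import *
st();h=np.array([.5835,.0305]);d=get_obs()['tool_pos'][:2]-h;a=np.degrees(np.arctan2(d[1],d[0]));print(a,np.hypot(*d));arc(h,56.9-a,12)"
```

```text
time: 15.95
tool_pos: [0.6514, 0.0437, 0.0863]
orientation: [0.996, 0.092, 0.001, 0.0]
ft_force: [0.0, -3.1, 5.1]
opening: 0.125
gripper_force: 20.3
16.2 [0.6513 0.0442 0.0863] yaw -79.6 j6 1.45 F [-1.5 -0.1  5.3] open 0.132 20.3
11.419415449043779 0.06919297772522778
[-0.0002, -0.0046, 0.0] -3.8
[-0.0008, -0.0091, 0.0] -7.6
[-0.0016, -0.0136, 0.0] -11.4
[-0.0027, -0.0181, 0.0] -15.2
[-0.0041, -0.0224, -0.0] -19.0
[-0.0058, -0.0266, -0.0] -22.7
[-0.0078, -0.0308, -0.0] -26.5
[-0.0101, -0.0348, -0.0] -30.3
[-0.0126, -0.0386, -0.0] -34.1
[-0.0153, -0.0422, -0.0] -37.9
[-0.0183, -0.0457, -0.0] -41.7
[-0.0215, -0.049, -0.0] -45.5
```

```bash
python3 -m pendant '{"hand":[0,0,0,0,0,0,0,0,0,0,0,0],"translation":[[0,-0.0046,0],[-0.0008,-0.0091,0],[-0.0016,-0.0136,0],[-0.0027,-0.0181,0],[-0.0041,-0.0224,0],[-0.0058,-0.0266,0],[-0.0078,-0.0308,0],[-0.0101,-0.0348,0],[-0.0126,-0.0386,0],[-0.0153,-0.0422,0],[-0.0183,-0.0457,0],[-0.0215,-0.049,0]],"twist":[-3.8,-7.6,-11.4,-15.2,-19,-22.7,-26.5,-30.3,-34.1,-37.9,-41.7,-45.5]}'; python3 -m pendant '{"hand":[0,0,0.4,0.4,0.4,0.4,0.4,0.4],"translation":[[0,0,0],[0,0,0],[0,0,0],[0,0,0],[0,0,-0.03],[0,0,-0.07],[0,0,-0.12],[0,0,-0.12]],"twist":[0,0,0,0,0,0,0,0]}' ; python3 -c "
from mv import *
st();to([.4,.35,.3])"
```

```text
time: 17.7
tool_pos: [0.6218, 0.0881, 0.0863]
orientation: [0.883, 0.47, 0.001, 0.001]
ft_force: [2.0, -2.8, 4.0]
opening: 0.132
gripper_force: 20.2
time: 18.7
tool_pos: [0.6233, 0.0886, 0.2098]
orientation: [0.883, 0.469, 0.003, 0.001]
ft_force: [-0.1, 0.1, -0.9]
opening: 0.397
gripper_force: 0.0
18.7 [0.6233 0.0886 0.2098] yaw -34.1 j6 0.73 F [-0.1  0.1 -0.9] open 0.397 0.0
T [ 0.0918 -0.3309 -0.0915] twist None
```

```bash
python3 -m pendant '{"hand":[0.4,0.4,0.4,0.4,0.4,0.4,0.4,0.4],"translation":[[0,0,-0.06],[0.092,-0.33,-0.092],[0.092,-0.33,-0.092],[0.092,-0.33,-0.092],[0.092,-0.33,-0.092],[0.092,-0.33,-0.092],[0.092,-0.33,-0.092],[0.092,-0.33,-0.092]],"twist":[0,0,0,0,0,0,0,0]}' >/dev/null
python3 - <<'E'
from mv import *
st();im=get_image('top'); np.savez('top2.npz',**im);save('t2',cv2.resize(im['color'][90:255,230:440],None,fx=3.8,fy=3.6,interpolation=cv2.INTER_CUBIC))
E
```

```text
19.7 [0.3975 0.3505 0.2969] yaw -33.9 j6 1.31 F [ 0.6 -0.1 -0.1] open 0.399 0.0
```

View pics/t2.png

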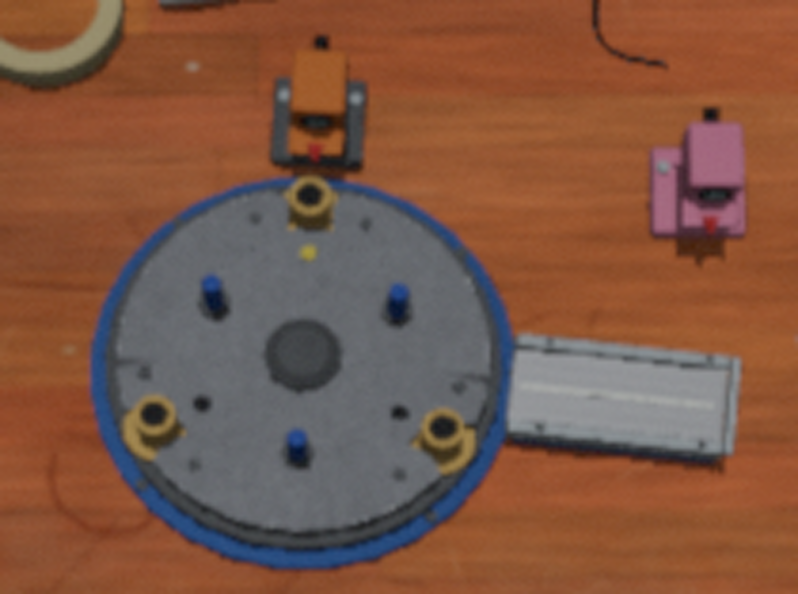

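The bush (top at crop (311,194)) stands in front of the pointer (316,155). Pins are at (212,282), (398,290) and (297,437), fixed bushes at (154,412) and (442,427). Now the exact angle.

Run:
```python
from fit import *
im=dict(np.load('top2.npz')); ang=lambda d:np.degrees(np.arctan2(d[1],d[0]))
s,e=fit(im,[C(212,282),C(297,437),C(398,290)]);print('hub',s[:2],np.degrees(s[2]),e)
N,A,B=[world(im,*C(*p),.068)[:2] for p in[(311,194),(154,412),(442,427)]]; c=(N+A+B)/3
print(c,ang(N-c),ang(A-c)-120,ang(B-c)+120,np.linalg.norm(N-A),np.linalg.norm(N-B),np.linalg.norm(B-A))
h=(c+s[:2])/2;print('bush',ang(N-h),'dot',ang(world(im,*C(308,253),.0415)[:2]-h),'tip',ang(world(im,*C(315.8,155),.05)[:2]-h))
```

```text
hub [0.58429006 0.02954248] -2.8782783735196524 0.0006522448413597906
[0.58482135 0.02967835] -3.145336072044858 -3.2779531286848993 -3.4281613175943733 0.17279645414589884 0.1735213433515218 0.17276582697727833
bush -3.0982664374084057 dot -2.7955450629012986 tip -3.610096676326431
```

```bash
python3 -c "
from station import *
print(close_job())"
```

```text
the job is handed in; nothing more can be done
None
```

I handed the job in at about 20 s: the bush is fully home in its nest and stands within about 0.5° of the sensor's pointer by my measurement, with the carousel released and the arm clear; I viewed 11 pictures, one over the limit of 10.

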